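# Push the pump dispenser and the spoon rest back against the crate's rim

### The job

The push-top dispenser and the plastic spoon rest have been left too near the robot's edge of the crate. Push each gently along the crate top, never gripping or lifting it, back against the raised rim on the far side: the dispenser into the gap between the coffee jar and the steel mug, and the spoon rest straight back to the free stretch of rim to the right of those two (seen from the robot), its long side flush along the rim. Do not press the pump or tip the dispenser, and leave everything else standing where it is.

Things in the scene. Friction and masses are not known exactly. Their poses are not given: they have to be found in the camera images.
- crate: The shelf: two blue-grey plastic crates on their sides, one on the other, fixed. Origin on the flat top surface (z = 0 of the world); its x axis points away from the robot to the rim, y to the left, z up; it is placed with a small yaw. The flat top runs from x = -0.155 (the edge near the robot, a drop) to x = +0.145 m, y = -0.34 to +0.34 m. The raised rim of the crate's mouth is a straight bar along y from x = +0.145 to +0.170 m, its top 12 mm above the flat top
- dispenser: White round push-top dispenser canister, loose, 200 to 420 g: straight-sided body 80 mm in diameter up to 60 mm high, then a shoulder and a dished push top 63 mm across, 89 mm high in all. Origin at the centre of its underside, z up. It slides with a friction coefficient of about 0.6
- pump (a joint): The dispenser's sprung push top: 0 up (at rest), 0.005 m pressed right down; about 5 N
- spoon_rest: Black plastic spoon rest, loose, 90 to 145 g: a shallow open tray 80 mm (its x) by 130 mm (its y, the long side) by 22 mm high with 5 mm upright walls and corners cut off by 14 mm. Origin at the centre of its underside, z up; at the start its +x side faces the rim, skewed up to 0.4 rad
- jar: Glass coffee jar with a red lid, 86 mm in diameter, 150 mm high, loose, standing just in front of the rim. Origin at the centre of its underside. It and the mug stand 207 mm apart, centre to centre along the rim; either may be the left one
- mug: Stainless mug, 80 mm in diameter, 85 mm high, loose, standing just in front of the rim; its handle stands out 37 mm towards the robot. Origin at the centre of its underside
- bowl: Small white ceramic bowl, 90 mm in diameter, 45 mm high, loose, to leave alone; stands on the left near the robot's edge. Origin at the centre of its underside
- tin: Steel sugar tin, 54 mm in diameter, 69 mm high, loose, to leave alone; stands at the right-hand end by the rim. Origin at the centre of its underside
- cups: Stack of small paper cups, 61 mm in diameter, 76 mm high, loose, to leave alone; stands at the right-hand end near the robot's edge. Origin at the centre of its underside
- teaspoon: Steel teaspoon 130 mm long, lying along x at the left-hand end of the crate, loose, to leave alone. Origin at its middle
Mind the look-alikes: they are no part of the job. Of the things that look like the jar, the smaller one is meant. What is shaped like the mug but yellow is not meant.

How it is judged:
By the outcome, as a careful person would: the job done as asked, in the order asked, and still so for the second after the job is handed in, with the robot touching nothing.
It also fails if it takes over 61 s, if anything falls off the work surface, if the arm or the gripper's body presses on something with over 40 N, if the wrist force passes 120 N, or if a joint passes its speed limit or range.

### The arm

A 6-joint arm with a two-finger parallel gripper is mounted at the origin on the work surface. World frame = base frame: x ahead of the robot, y to its left, z up, the work surface at z = 0. Lengths are in mm, angles in rad, forces in N, time in s.
With the tool pointing down it reaches from about 350 to 875 mm from the base axis. Payload 4.2 kg.
Tool frame: the origin (TCP) lies midway between the tips of the shut fingers; the grasp point (between the pads) lies 19 mm behind it; z points along the fingers, y is the line along which they close (so a half turn about z gives the same grasp; the last joint's range is limited). The gripper opens to 85 mm and grips with 20 to 120 N. Pads are 22 mm wide; open, the fingers measure 114 mm over their backs; the gripper's body (76 mm by 85 mm) begins 54 mm behind the grasp point. The pads swing forward as they close: fully open they stand 13 mm farther back than shut.
Start: joints at [0.259, 0.385, 0.008, 0, -1.194, -0.259], TCP at [624.979, 0.025, 231.312] pointing down, gripper open.
Joint ranges: [-3.14, 3.14], [-1.21, 2.06], [-1.07, 1.41], [-3.16, 2.05], [-2.99, -0.16], [-3.1, 3.1]. Speed limits (rad/s): [2.79, 2.79, 3.14, 3.14, 3.14, 3.14].

### API

Orientations are given as a unit quaternion [x, y, z, w].
In Python, from bench import sensors, get_image, camera_params, job_done gives the robot as it stands.
- The arm moves only by the tool servo_tool, never from a script. Its argument "motion" is a list of rows, each an object with "travel": the shift along the tool's x, y, z as a fraction of full scale, a list of three; "rot": the turn, a rotation vector about the tool's x, y, z as a fraction of full scale, a list of three; "hand": the opening, from 0 (shut) to 1 (fully open). In form: [{"travel": [x, y, z], "rot": [wx, wy, wz], "hand": hand}, ...]. A call has 1 to 10 rows; each row shifts and turns the commanded pose from where the row before left it, along the tool's axes as they then stand; what a row does not reach is not made up. Full scale, the value 1, is 25 cm for a shift and 360 degrees for a turn. A row lasts 1/12 s, in which the tool goes at most 41.7 mm and 7.16 degrees, less where a joint would pass 70% of its speed; a pose out of reach is approached as far as the arm can. A call with a number of a shift or a turn outside -1 to 1 is refused whole. A call with a gripper value outside its range is refused whole. The fingers move at their own pace and stop on an object; the grip force is fixed at half the most. Time passes only in rows, so rows that do not move let the fingers close. It gives the time, the measured TCP pose, the force, the opening and the grip force at its end, in the units of the state.
- sensors.read_state(): the state, without advancing time (a new reading comes with each control period).
- get_image(name): name is "scene" or "side" or "wrist"; returns (picture, depth): 420x560x3 uint8, red, green, blue; 420x560 float32, mm along the optical axis (not along the pixel's ray), 0 where there is no reading.
- camera_params(name): a dict with "camera_matrix" (3x3 intrinsics, pixels), "dist" ([k1, k2, p1, p2, k3] as OpenCV has them; the pictures are not rectified), "R" (3x3) and "t" (3): a world point X has camera coordinates R X + t; the wrist camera has in their place "mount" (4x4, takes a point from camera to tool coordinates, whose origin is the TCP and whose axes are the flange's). Camera axes: x right, y down, z forward; pixel columns grow to the right and rows downward; lengths in mm; the calibration is good to about 2 mm. A picture is of the moment at which its call begins: read the wrist's pose just before it. camera_params takes no time and is no camera call.
- job_done(): hands the job in; it is judged then, once.
The state is a dict: "clock": time; "joints": joint angles; "joint_vel": joint speeds; "joint_efforts": joint torques, N m; "position": TCP position; "ee_rot": TCP orientation; "contact_force": force on the tool from outside, world axes, zero at the start; "wrist_torque": the same for the moment, N m; "gripper_width": finger opening in mm; "grasp_force": force on a finger pad.
Only numpy, scipy, OpenCV 4.12 (cv2) and the standard library are available. Lean on these libraries where they do the work, as an engineer would, in place of code of your own. Each camera call takes 0.05 s, during which the arm holds its last target. There are 200 camera calls.

## Working session

There is one attempt and no reset: what is moved stays moved. The work goes in short steps, Python scripts to look and compute and a tool call to move; the robot and the scene stay as the last step left them, time stands still between calls to the robot, and variables do not carry over. Pictures are saved under pics/ and viewed, at most 10 in all, crops included, and the job is handed in when it is done.

Besides the shell and the picture viewer there is one more tool, called after "Request:" as name(argument=value, ...), one argument or row to a line, values as JSON. servo_tool: Moves the arm, as the interface text tells. Its arguments: {"type":"object","properties":{"motion":{"type":"array"}},"required":["motion"]}

```bash
mkdir -p pics
cat > h.py <<'E'
import numpy as np, cv2
from bench import sensors, get_image, camera_params
from scipy.spatial.transform import Rotation as Rn
def cloud(name):
    st=sensors.read_state(); im,d=get_image(name); p=camera_params(name)
    K=np.array(p["camera_matrix"],float); D=np.array(p["dist"],float)
    h,w=d.shape; u,v=np.meshgrid(np.arange(w),np.arange(h))
    n=cv2.undistortPoints(np.stack([u,v],-1).reshape(-1,1,2).astype(np.float64),K,D).reshape(h,w,2)
    C=np.dstack([n[...,0]*d,n[...,1]*d,d])
    if "R" in p: W=(C-np.array(p["t"]).ravel())@np.array(p["R"])
    else:
        M=np.array(p["mount"]); T=C@M[:3,:3].T+M[:3,3]
        W=T@Rn.from_quat(st["ee_rot"]).as_matrix().T+np.array(st["position"])
    W[d==0]=np.nan
    return im,d,W
def save(im,f): cv2.imwrite(f,cv2.cvtColor(im,cv2.COLOR_RGB2BGR))
E
python3 - <<'E'
from h import *
print(sensors.read_state())
a=[]
for n in("scene","side"):
    im,d,W=cloud(n); np.savez(f"/tmp/{n}.npz",im=im,W=W); save(im,f"pics/{n}0.png")
E
```

```text
{'clock': 0.0, 'joints': array([ 2.58625186e-01,  3.85565771e-01,  6.58570052e-03, -4.64578411e-04,
       -1.19399106e+00, -2.58628205e-01]), 'joint_vel': array([-0.00063618,  0.00031203,  0.00136347, -0.00137468,  0.00026855,
        0.00016522]), 'joint_efforts': array([-9.55001960e-04, -3.92286408e+01,  1.88399577e+01,  4.18616563e+00,
       -4.72148502e-03,  8.27910434e-07]), 'position': array([6.24405262e+02, 2.20619903e-02, 2.30205425e+02]), 'ee_rot': array([-0.70704467,  0.70716801,  0.00073332, -0.00083145]), 'contact_force': array([-0.10138804,  0.07298077, -0.1003313 ]), 'wrist_torque': array([-0.00023902,  0.00956618,  0.02857136]), 'grasp_force': 0.0, 'gripper_width': 85.58109288446016}
```

View pics/scene0.png

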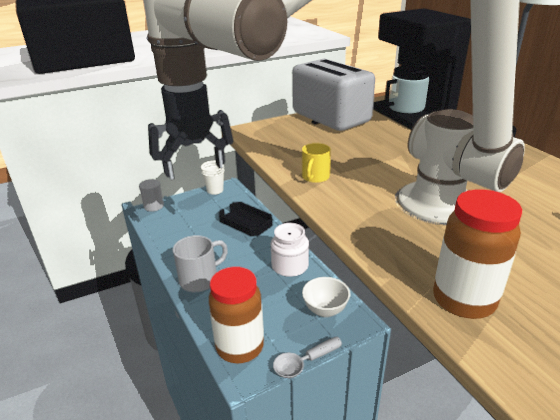

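View pics/side0.png

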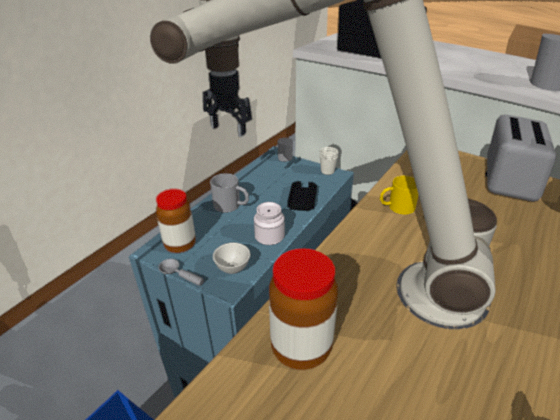

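Scene view: the candidates are the jar on the crate (237,315) and a big lookalike on the counter (475,255), and the steel mug (195,262) and a yellow one (316,163). The dispenser is at (290,248) and the spoon rest at (246,218). I choose the small jar and steel mug on the crate. Next I make a top-down map and a close crop.

Run:
```python
from h import *
s=np.load("/tmp/scene.npz"); 
cv2.imwrite("pics/crop.png",cv2.resize(cv2.cvtColor(s["im"][140:400,110:390],cv2.COLOR_RGB2BGR),None,fx=2,fy=2,interpolation=cv2.INTER_CUBIC))
# topdown 1px=1mm ; up = +x , left=+y ; x 450..950,y -400..400
top=np.zeros((500,800,3),np.uint8); H=np.full((500,800),-1e9)
for n in("side","scene"):
    q=np.load(f"/tmp/{n}.npz"); W=q["W"].reshape(-1,3); c=q["im"].reshape(-1,3)
    ok=np.isfinite(W[:,0])&(W[:,2]>-25)&(W[:,2]<160)
    for p,k in zip(W[ok],c[ok]):
        i=int(950-p[0]); j=int(400-p[1])
        for a in(0,1):
            for b in (0,1):
                if 0<=i+a<500 and 0<=j+b<800 and p[2]>H[i+a,j+b]: H[i+a,j+b]=p[2]; top[i+a,j+b]=k
save(top,"pics/top.png")
# crate blue mask height
for n in("side","scene"):
    q=np.load(f"/tmp/{n}.npz"); im=q["im"].astype(int); W=q["W"]
    blue=(im[...,2]-im[...,0]>25)&(abs(W[...,2])<40)&(W[...,0]>400)
    P=W[blue]; print(n,len(P),np.percentile(P,[1,50,99],axis=0).round(1).tolist())
    # rim points
    r=P[(P[:,2]>8)&(P[:,2]<20)]; print(len(r), np.histogram(P[:,2],bins=np.arange(-30,31,3)))
```

```text
side 10637 [[401.7, -353.5, -36.9], [550.6, 81.5, -1.2], [718.7, 326.3, 13.5]]
561 (array([  91,  103,   89,  103,   93,   93,   94,  117, 1033, 5637, 2178,
         84,   61,  238,  273,   21,    1,    3,    1,    0]), array([-30, -27, -24, -21, -18, -15, -12,  -9,  -6,  -3,   0,   3,   6,
         9,  12,  15,  18,  21,  24,  27,  30]))
scene 19780 [[404.8, -351.5, -36.1], [564.2, 142.4, -2.2], [725.7, 333.4, 13.0]]
2851 (array([ 150,  151,  162,  170,  164,  166,  169,  284, 5122, 8767,  959,
         67,  291, 1929,  737,    5,    3,    0,    0,    0]), array([-30, -27, -24, -21, -18, -15, -12,  -9,  -6,  -3,   0,   3,   6,
         9,  12,  15,  18,  21,  24,  27,  30]))
```

View pics/top.png

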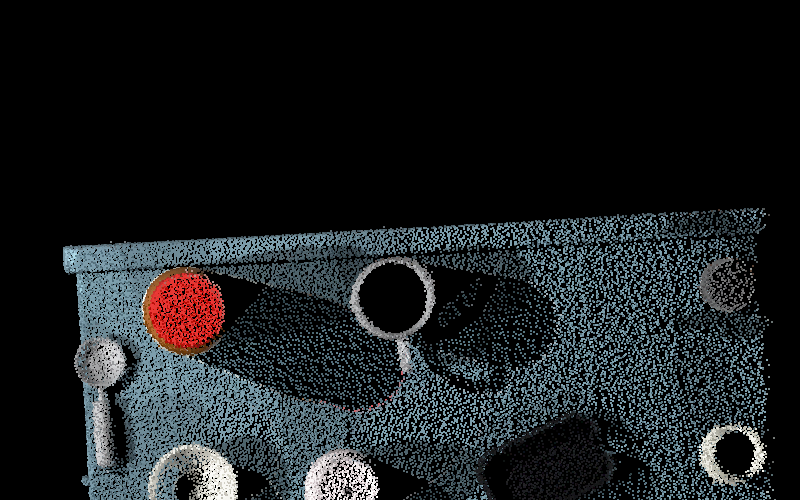

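View pics/crop.png

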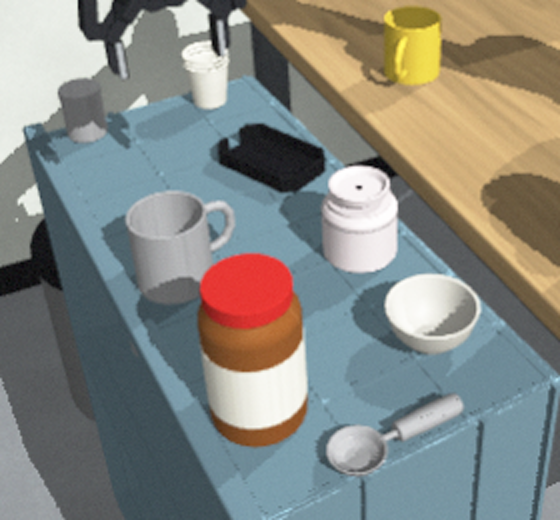

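The crop and map confirm the choice: jar at top.png (184,311), mug (393,298) with its handle towards the robot, and dispenser (342,488) left of the spoon rest (545,465). Now I fit the poses.

```bash
cat > m.py <<'E'
from h import *
from scipy.optimize import least_squares
def circ(P,r=None):
    c0=np.append(np.median(P,0),40)
    if r: s=least_squares(lambda c:np.hypot(*(P-c).T)-r,c0[:2],loss="soft_l1",f_scale=2); return s.x.round(1)
    s=least_squares(lambda c:np.hypot(*(P-c[:2]).T)-c[2],c0,loss="soft_l1",f_scale=2); return s.x.round(1)
def crate(Ws):
    # rim inner face: per-y bins, rim-top points x min/max
    A=[]
    for W in Ws:
        P=W.reshape(-1,3); P=P[np.isfinite(P[:,0])]
        A.append(P[(P[:,2]>7)&(P[:,2]<16)&(P[:,0]>660)&(P[:,0]<760)])
    P=np.vstack(A); lo=[];hi=[]
    for y in np.arange(-330,330,10):
        q=P[(P[:,1]>=y)&(P[:,1]<y+10)]
        if len(q)>15: lo.append((y+5,np.percentile(q[:,0],4)));hi.append((y+5,np.percentile(q[:,0],97)))
    out=[]
    for L in(lo,hi):
        L=np.array(L); s=least_squares(lambda k:k[0]+k[1]*L[:,0]-L[:,1],[700,0],loss="soft_l1",f_scale=1.5).x; out.append(s.round(4))
    return out
E
python3 - <<'E'
from m import *
D={n:np.load(f"/tmp/{n}.npz") for n in("scene","side")}
print("rim lo,hi",crate([D[n]["W"] for n in D]))
# bottom edge/end edges
for n in D:
    W=D[n]["W"].reshape(-1,3); c=D[n]["im"].reshape(-1,3).astype(int)
    def box(x0,x1,y0,y1,z0,z1): 
        k=(W[:,0]>x0)&(W[:,0]<x1)&(W[:,1]>y0)&(W[:,1]<y1)&(W[:,2]>z0)&(W[:,2]<z1); return W[k]
    for nm,b,r in(("disp body",(400,520,10,110,15,55),40),("disp top",(400,520,10,110,80,95),31.5),("jar",(580,695,160,275,20,100),43),("jar lid",(580,695,160,275,130,160),None),
      ("mug",(605,705,-50,65,15,83),40),("mugrim",(610,705,-50,65,80,92),None),("bowl",(380,510,150,260,38,50),45),("tin",(610,700,-370,-300,10,75),27),("cups",(450,550,-380,-290,60,85),None)):
        P=box(*b)
        if len(P)>20: print(n,nm,len(P),circ(P[:,:2],r),"zmax",np.percentile(P[:,2],98).round(1))
    P=box(560,611,-40,40,10,85); print("handle",np.percentile(P,[2,50,98],axis=0).round(0).tolist())
    P=box(390,560,-230,-70,6,30); 
    R=cv2.minAreaRect(P[:,:2].astype(np.float32)); print("spoon",len(P),R,P[:,2].max())
    for y in range(-300,320,120):
        P=box(300,560,y,y+20,-8,4); b=c[(W[:,1]>y)&(W[:,1]<y+20)&(W[:,0]>300)&(W[:,0]<560)&(abs(W[:,2]+2)<6)]; 
        P=P[b[:,2]-b[:,0]>20] if len(b)==len(P) else P
        if len(P)>20: print("near edge y",y+10,np.percentile(P[:,0],1).round(1),len(P),np.median(P[:,2]).round(1))
E
```

```text
rim lo,hi [array([ 6.977544e+02, -5.710000e-02]), array([ 7.209219e+02, -5.500000e-02])]
scene disp body 551 [460.1  53.2] zmax 54.2
scene disp top 466 [461.7  57.9] zmax 88.3
scene jar 1672 [640.2 212.2] zmax 98.5
scene jar lid 1419 [642.6 218.9  28.4] zmax 151.0
scene mug 1683 [651.2   7.4] zmax 82.5
scene mugrim 187 [652.3   8.1  37.6] zmax 84.5
scene bowl 391 [462.4 208.5] zmax 46.4
scene tin 557 [ 665.1 -330.7] zmax 68.4
scene cups 127 [ 495.3 -330.5   28.2] zmax 75.2
handle [[581.0, -8.0, 16.0], [592.0, -3.0, 43.0], [609.0, 3.0, 73.0]]
spoon 596 ((483.2350158691406, -146.89984130859375), (83.85104370117188, 136.27774047851562), 24.9722957611084) 22.71552588152469
near edge y -290 415.3 194 -3.1
near edge y -170 406.9 74 -2.9
near edge y -50 452.5 233 -3.3
near edge y 70 394.4 239 -3.1
near edge y 190 387.1 311 -1.4
near edge y 310 382.8 691 -1.2
side disp body 348 [419.5 110.3] zmax 54.2
side disp top 315 [457.3  55.3] zmax 90.3
side jar 852 [581.  258.8] zmax 98.1
side jar lid 585 [635.7 216.1  29.2] zmax 152.2
side mug 787 [652.9   5.9] zmax 82.1
side mugrim 128 [652.6   6.8  38.5] zmax 88.0
side bowl 247 [460.4 208.4] zmax 46.2
side tin 307 [ 668.5 -332.5] zmax 71.4
side cups 143 [ 496.  -332.8   28.8] zmax 78.3
handle [[579.0, -12.0, 18.0], [589.0, -4.0, 48.0], [610.0, 1.0, 76.0]]
spoon 350 ((480.2479553222656, -146.16912841796875), (79.98480224609375, 133.5042266845703), 25.95753288269043) 25.64364669431634
near edge y -290 413.7 141 -0.3
near edge y -170 405.7 68 -0.9
near edge y -50 400.5 124 -1.1
near edge y 70 393.7 165 -1.3
near edge y 190 386.8 159 -1.8
near edge y 310 380.9 350 -1.1
```

Fit checks pass: jar to mug is 209 mm (207 given), crate depth is 300, heights match, and crate yaw is about 0.056. I take the dispenser at (460,56) and the spoon rest at (482,-147) with yaw about 0.44. First move: turn the tool so the fingers lie across the push direction.

Request:
servo_tool(
  motion=[
    {"travel": [0, 0, 0], "rot": [0, 0, 0.019], "hand": 0.47},
    {"travel": [0, 0, 0], "rot": [0, 0, 0.019], "hand": 0.47},
    {"travel": [0, 0, 0], "rot": [0, 0, 0.019], "hand": 0.47},
    {"travel": [0, 0, 0], "rot": [0, 0, 0.019], "hand": 0.47},
    {"travel": [0, 0, 0], "rot": [0, 0, 0.019], "hand": 0.47},
    {"travel": [0, 0, 0], "rot": [0, 0, 0.019], "hand": 0.47},
    {"travel": [0, 0, 0], "rot": [0, 0, 0.019], "hand": 0.47},
    {"travel": [0, 0, 0], "rot": [0, 0, 0.019], "hand": 0.47},
    {"travel": [0, 0, 0], "rot": [0, 0, 0.019], "hand": 0.47},
    {"travel": [0, 0, 0], "rot": [0, 0, 0.019], "hand": 0.47},
  ],
)

```text
clock: 0.93
position: [624.6, 0.0, 230.7]
ee_rot: [-0.184, 0.983, 0.0, -0.001]
contact_force: [-1.2, -0.4, -0.2]
gripper_width: 39.9
grasp_force: 0.0
```

```bash
cat > go.py <<'E'
import sys; from h import *
# go.py x y z facing_yaw tilt -> travel & rot (units) needed, in present tool axes
x,y,z,f,a=map(float,sys.argv[1:6]); s=sensors.read_state()
R=Rn.from_quat(s["ee_rot"]).as_matrix(); P=np.array([np.cos(f),np.sin(f),0]); Z=np.array([0,0,1.])
zt=np.sin(a)*P-np.cos(a)*Z; xt=-(np.cos(a)*P+np.sin(a)*Z); T=np.stack([xt,np.cross(zt,xt),zt],1)
d=np.array([x,y,z])-s["position"]
print("t",s["clock"],"pos",s["position"].round(1),"face",np.arctan2(-R[1,0],-R[0,0]).round(3),"F",s["contact_force"].round(1),"w",round(s["gripper_width"],1),"J",s["joints"].round(2))
print("travel now-axes",(R.T@d/250).round(4),"travel after-turn-axes",(T.T@d/250).round(4),"rot",(Rn.from_matrix(R.T@T).as_rotvec()/2/np.pi).round(4))
E
python3 - <<'E'
from h import *
for n in("scene","side"):
    q=np.load(f"/tmp/{n}.npz"); W=q["W"].reshape(-1,3); im=q["im"].reshape(-1,3)
    k=(W[:,0]>300)&(W[:,0]<390)&(abs(W[:,1]+0)<300)&(W[:,2]>-40); P=W[k]
    print(n,len(P),np.percentile(P,[1,50,99],axis=0).round(0).tolist() if len(P) else "")
E
python3 go.py 397 37 130 0.28 0.15
```

```text
scene 3760 [[301.0, -289.0, -33.0], [327.0, 97.0, -3.0], [388.0, 297.0, 2.0]]
side 2481 [[301.0, -282.0, -38.0], [334.0, 130.0, 1.0], [390.0, 297.0, 608.0]]
t 0.9333 pos [624.6   0.  230.7] face 0.371 F [-1.2 -0.4 -0.2] w 39.9 J [ 0.26  0.39  0.01 -0.   -1.19 -1.46]
travel now-axes [0.7945 0.4677 0.4038] travel after-turn-axes [0.885  0.3937 0.2734] rot [ 0.0012 -0.0241  0.0144]
```

Request:
servo_tool(
  motion=[
    {"travel": [0, 0, 0], "rot": [0, 0, 0.0144], "hand": 0.47},
    {"travel": [0, 0, 0], "rot": [0, -0.012, 0], "hand": 0.47},
    {"travel": [0, 0, 0], "rot": [0, -0.012, 0], "hand": 0.47},
    {"travel": [0.126, 0.056, 0.039], "rot": [0, 0, 0], "hand": 0.47},
    {"travel": [0.126, 0.056, 0.039], "rot": [0, 0, 0], "hand": 0.47},
    {"travel": [0.126, 0.056, 0.039], "rot": [0, 0, 0], "hand": 0.47},
    {"travel": [0.126, 0.056, 0.039], "rot": [0, 0, 0], "hand": 0.47},
    {"travel": [0.126, 0.056, 0.039], "rot": [0, 0, 0], "hand": 0.47},
    {"travel": [0.126, 0.056, 0.039], "rot": [0, 0, 0], "hand": 0.47},
    {"travel": [0.126, 0.056, 0.039], "rot": [0, 0, 0], "hand": 0.47},
  ],
)

```text
clock: 1.77
position: [396.3, 35.1, 130.0]
ee_rot: [-0.142, 0.987, 0.011, 0.075]
contact_force: [0.4, 1.1, -0.2]
gripper_width: 40.2
grasp_force: 0.0
```

```bash
python3 go.py 397 37 21 0.28 0.15
```

```text
t 1.7667 pos [396.3  35.1 130. ] face 0.286 F [ 0.4  1.1 -0.2] w 40.2 J [ 0.53  0.04 -0.78  0.06 -0.61 -1.86]
travel now-axes [0.0607 0.0065 0.4316] travel after-turn-axes [0.0605 0.0066 0.4316] rot [0.0002 0.0001 0.0009]
```

Request:
servo_tool(
  motion=[
    {"travel": [0.012, 0.0013, 0.086], "rot": [0, 0, 0], "hand": 0.47},
    {"travel": [0.012, 0.0013, 0.086], "rot": [0, 0, 0], "hand": 0.47},
    {"travel": [0.012, 0.0013, 0.086], "rot": [0, 0, 0], "hand": 0.47},
    {"travel": [0.012, 0.0013, 0.086], "rot": [0, 0, 0], "hand": 0.47},
    {"travel": [0.012, 0.0013, 0.086], "rot": [0, 0, 0], "hand": 0.47},
    {"travel": [0, 0, 0], "rot": [0, 0, 0], "hand": 0.47},
  ],
)

```text
clock: 2.27
position: [395.9, 35.6, 19.0]
ee_rot: [-0.143, 0.987, 0.009, 0.07]
contact_force: [-0.1, -0.4, -0.0]
gripper_width: 39.9
grasp_force: 0.0
```

```bash
python3 - <<'E'
from m import *
im,d,W=cloud("side"); save(im,"pics/side1.png")
k=(W[...,2]>80)&(W[...,2]<94)&(abs(W[...,0]-460)<45)&(abs(W[...,1]-56)<45)&(im.min(-1)>130)
print(k.sum(),circ(W[k][:,:2],31.5))
E
python3 go.py 397 37 21 0.28 0.15
```

```text
304 [456.4  54.8]
t 2.3167 pos [396.9  36.1  20.5] face 0.287 F [ 0.1 -0.9  0.6] w 40.3 J [ 0.53  0.28 -0.96  0.18 -0.2  -1.99]
travel now-axes [-0.0016  0.0035 -0.0018] travel after-turn-axes [-0.0016  0.0035 -0.0018] rot [-0.0001 -0.0009  0.0011]
```

View pics/side1.png

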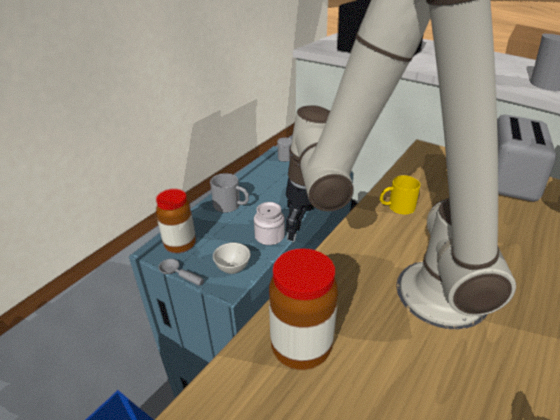

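Request:
servo_tool(
  motion=[
    {"travel": [-0.0237, 0, 0.0036], "rot": [0, 0, 0], "hand": 0.47},
    {"travel": [-0.0237, 0, 0.0036], "rot": [0, 0, 0], "hand": 0.47},
    {"travel": [-0.016, 0, 0.0024], "rot": [0, 0, 0], "hand": 0.47},
    {"travel": [-0.016, 0, 0.0024], "rot": [0, 0, 0], "hand": 0.47},
    {"travel": [-0.016, 0, 0.0024], "rot": [0, 0, 0], "hand": 0.47},
    {"travel": [-0.0237, 0, 0.0036], "rot": [0, 0, 0], "hand": 0.47},
    {"travel": [-0.0237, 0, 0.0036], "rot": [0, 0, 0], "hand": 0.47},
    {"travel": [-0.0237, 0, 0.0036], "rot": [0, 0, 0], "hand": 0.47},
    {"travel": [-0.0237, 0, 0.0036], "rot": [0, 0, 0], "hand": 0.47},
    {"travel": [-0.0237, 0, 0.0036], "rot": [0, 0, 0], "hand": 0.47},
  ],
)

```text
clock: 3.15
position: [451.1, 52.6, 22.2]
ee_rot: [-0.142, 0.987, 0.011, 0.074]
contact_force: [-2.9, -0.7, 2.5]
gripper_width: 40.1
grasp_force: 2.3
```

Request:
servo_tool(
  motion=[
    {"travel": [-0.0237, 0, 0.0036], "rot": [0, 0, 0], "hand": 0.47},
    {"travel": [-0.0237, 0, 0.0036], "rot": [0, 0, 0], "hand": 0.47},
    {"travel": [-0.0237, 0, 0.0036], "rot": [0, 0, 0], "hand": 0.47},
    {"travel": [-0.0237, 0, 0.0036], "rot": [0, 0, 0], "hand": 0.47},
    {"travel": [-0.0237, 0, 0.0036], "rot": [0, 0, 0], "hand": 0.47},
  ],
)

```text
clock: 3.57
position: [480.1, 61.3, 22.2]
ee_rot: [-0.142, 0.987, 0.011, 0.075]
contact_force: [-3.3, -0.9, 3.0]
gripper_width: 40.1
grasp_force: 2.1
```

```bash
cat > disp.py <<'E'
from m import *
import sys
s=sensors.read_state()
for n in("side","scene"):
    im,d,W=cloud(n); save(im,f"pics/{n}_last.png")
    c=np.array(s["position"][:2])+45*np.array([.96,.28]) if len(sys.argv)<3 else np.array([float(v) for v in sys.argv[1:3]])
    for _ in range(2):
        k=(W[...,2]>78)&(W[...,2]<94)&(np.hypot(W[...,0]-c[0],W[...,1]-c[1])<42)&(im.min(-1)>120)
        if k.sum()>30: c=circ(W[k][:,:2],31.5)
    z=np.percentile(W[k][:,2],[50,97]).round(1) if k.sum()>30 else ""
    print(n,k.sum(),c,"crate uv",round(c[0]*.9984+c[1]*.056,1),round(c[1]*.9984-c[0]*.056,1),z)
E
python3 disp.py; python3 go.py 607.6 98 20.5 0.287 0.15
```

```text
side 282 [515.3  74.1] crate uv 518.6 45.1 [84.4 90.1]
scene 544 [526.9  77.9] crate uv 530.4 48.3 [82.6 87.9]
t 3.6667 pos [481.7  62.1  22.5] face 0.287 F [-0.2 -0.3 -1.4] w 40.1 J [ 0.48  0.38 -0.73  0.09 -0.32 -1.85]
travel now-axes [-0.5161 -0.0049  0.0883] travel after-turn-axes [-0.5165 -0.0048  0.086 ] rot [0.0001 0.0007 0.    ]
```

Request:
servo_tool(
  motion=[
    {"travel": [-0.0237, 0, 0.0038], "rot": [0, 0, 0], "hand": 0.47},
    {"travel": [-0.0237, 0, 0.0038], "rot": [0, 0, 0], "hand": 0.47},
    {"travel": [-0.0237, 0, 0.0038], "rot": [0, 0, 0], "hand": 0.47},
    {"travel": [-0.0237, 0, 0.0038], "rot": [0, 0, 0], "hand": 0.47},
    {"travel": [-0.0237, 0, 0.0038], "rot": [0, 0, 0], "hand": 0.47},
    {"travel": [-0.0237, 0, 0.0038], "rot": [0, 0, 0], "hand": 0.47},
    {"travel": [-0.0237, 0, 0.0038], "rot": [0, 0, 0], "hand": 0.47},
    {"travel": [-0.0237, 0, 0.0038], "rot": [0, 0, 0], "hand": 0.47},
    {"travel": [-0.0237, 0, 0.0038], "rot": [0, 0, 0], "hand": 0.47},
    {"travel": [-0.0237, 0, 0.0038], "rot": [0, 0, 0], "hand": 0.47},
  ],
)

```text
clock: 4.5
position: [537.5, 78.1, 21.8]
ee_rot: [-0.142, 0.987, 0.011, 0.074]
contact_force: [-5.0, -0.9, 4.7]
gripper_width: 40.1
grasp_force: 2.7
```

Request:
servo_tool(
  motion=[
    {"travel": [-0.0237, 0, 0.0038], "rot": [0, 0, 0], "hand": 0.47},
    {"travel": [-0.0237, 0, 0.0038], "rot": [0, 0, 0], "hand": 0.47},
    {"travel": [-0.0237, 0, 0.0038], "rot": [0, 0, 0], "hand": 0.47},
    {"travel": [-0.0237, 0, 0.0038], "rot": [0, 0, 0], "hand": 0.47},
    {"travel": [-0.0237, 0, 0.0038], "rot": [0, 0, 0], "hand": 0.47},
    {"travel": [-0.0237, 0, 0.0038], "rot": [0, 0, 0], "hand": 0.47},
    {"travel": [-0.0237, 0, 0.0038], "rot": [0, 0, 0], "hand": 0.47},
  ],
)

```text
clock: 5.08
position: [577.8, 90.0, 21.5]
ee_rot: [-0.142, 0.987, 0.011, 0.074]
contact_force: [-5.9, -2.5, 5.5]
gripper_width: 40.3
grasp_force: 3.2
```

```bash
python3 disp.py; python3 go.py 607.6 98 20.5 0.287 0.15; cp pics/scene_last.png pics/scene2.png
```

```text
side 179 [601.1  92.6] crate uv 605.3 58.8 [84.1 89.6]
scene 311 [621.1 113.4] crate uv 626.5 78.4 [83.2 88. ]
t 5.1833 pos [579.4  90.7  21.6] face 0.287 F [-1.2 -0.2  0.7] w 40.3 J [ 0.44  0.5  -0.47  0.05 -0.46 -1.77]
travel now-axes [-0.1144 -0.0038  0.0222] travel after-turn-axes [-0.1145 -0.0038  0.0217] rot [ 0.      0.0007 -0.    ]
```

View pics/scene2.png

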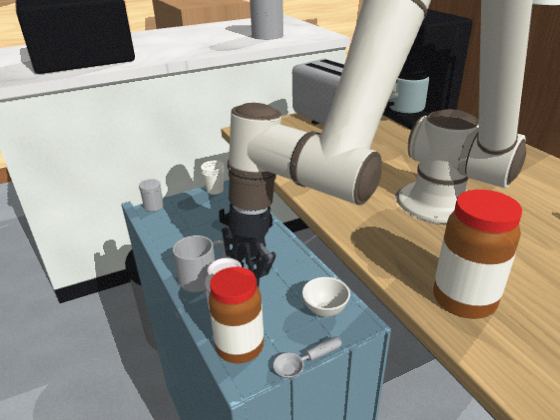

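Request:
servo_tool(
  motion=[
    {"travel": [-0.0237, 0, 0.0035], "rot": [0, 0, 0], "hand": 0.47},
    {"travel": [-0.0237, 0, 0.0035], "rot": [0, 0, 0], "hand": 0.47},
    {"travel": [-0.0237, 0, 0.0035], "rot": [0, 0, 0], "hand": 0.47},
    {"travel": [-0.012, 0, 0.0017], "rot": [0, 0, 0], "hand": 0.47},
    {"travel": [-0.008, 0, 0.0011], "rot": [0, 0, 0], "hand": 0.47},
    {"travel": [0, 0, 0], "rot": [0, 0, 0], "hand": 0.47},
  ],
)

```text
clock: 5.68
position: [600.2, 96.7, 21.4]
ee_rot: [-0.142, 0.987, 0.011, 0.075]
contact_force: [-0.7, -0.5, -0.4]
gripper_width: 39.9
grasp_force: 0.7
```

```bash
python3 disp.py; python3 go.py 607.6 98 20.5 0.287 0.15
python3 - <<'E'
from h import *
im,d,W=cloud("wrist"); save(im,"pics/w1.png")
E
```

```text
side 107 [648.  121.1] crate uv 653.7 84.6 [84.9 90.1]
scene 309 [635.8 118.6] crate uv 641.4 82.8 [83.6 89.1]
t 5.7833 pos [600.   96.7  21.6] face 0.287 F [0.1 0.4 0.5] w 40.1 J [ 0.44  0.52 -0.41  0.05 -0.49 -1.76]
travel now-axes [-0.0297 -0.0035  0.0088] travel after-turn-axes [-0.0297 -0.0035  0.0088] rot [ 0.      0.0004 -0.    ]
```

View pics/w1.png

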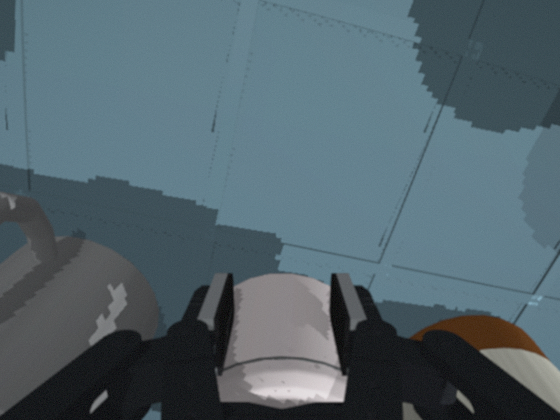

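Wrist view: the dispenser (282,340) sits centred between the fingers, with the mug at left (80,300) and the jar at right (490,370), both with a gap. Slow final approach to the rim.

Request:
servo_tool(
  motion=[
    {"travel": [-0.008, 0, 0.0012], "rot": [0, 0, 0], "hand": 0.47},
    {"travel": [-0.008, 0, 0.0012], "rot": [0, 0, 0], "hand": 0.47},
    {"travel": [-0.008, 0, 0.0012], "rot": [0, 0, 0], "hand": 0.47},
  ],
)

```text
clock: 6.08
position: [604.7, 97.8, 21.5]
ee_rot: [-0.142, 0.987, 0.011, 0.074]
contact_force: [-3.2, -1.2, 0.3]
gripper_width: 40.3
grasp_force: 1.2
```

Request:
servo_tool(
  motion=[
    {"travel": [-0.005, 0, 0.0007], "rot": [0, 0, 0], "hand": 0.47},
  ],
)

```text
clock: 6.17
position: [606.4, 98.4, 21.5]
ee_rot: [-0.142, 0.987, 0.011, 0.074]
contact_force: [-2.0, -1.9, 0.6]
gripper_width: 40.1
grasp_force: 1.1
```

Request:
servo_tool(
  motion=[
    {"travel": [-0.005, 0, 0.0007], "rot": [0, 0, 0], "hand": 0.47},
  ],
)

```text
clock: 6.25
position: [607.6, 98.7, 21.5]
ee_rot: [-0.142, 0.987, 0.011, 0.074]
contact_force: [-2.0, -0.7, 0.8]
gripper_width: 40.3
grasp_force: 1.2
```

Sliding friction only so far; I keep going in small steps until the rim pushes back.

Request:
servo_tool(
  motion=[
    {"travel": [-0.005, 0, 0.0007], "rot": [0, 0, 0], "hand": 0.47},
  ],
)

```text
clock: 6.33
position: [608.8, 99.0, 21.5]
ee_rot: [-0.142, 0.987, 0.011, 0.074]
contact_force: [-4.1, -0.5, 1.2]
gripper_width: 40.3
grasp_force: 1.2
```

Request:
servo_tool(
  motion=[
    {"travel": [-0.005, 0, 0.0007], "rot": [0, 0, 0], "hand": 0.47},
  ],
)

```text
clock: 6.42
position: [610.1, 99.4, 21.5]
ee_rot: [-0.142, 0.987, 0.011, 0.074]
contact_force: [-1.6, -0.1, 0.8]
gripper_width: 39.9
grasp_force: 1.1
```

Request:
servo_tool(
  motion=[
    {"travel": [-0.005, 0, 0.0007], "rot": [0, 0, 0], "hand": 0.47},
  ],
)

```text
clock: 6.5
position: [610.5, 99.5, 21.3]
ee_rot: [-0.142, 0.987, 0.01, 0.073]
contact_force: [-6.3, -1.3, 3.7]
gripper_width: 40.0
grasp_force: 2.9
```

Request:
servo_tool(
  motion=[
    {"travel": [-0.003, 0, 0.0004], "rot": [0, 0, 0], "hand": 0.47},
  ],
)

```text
clock: 6.58
position: [610.5, 99.5, 21.2]
ee_rot: [-0.142, 0.987, 0.01, 0.073]
contact_force: [-6.9, -1.2, 4.5]
gripper_width: 40.0
grasp_force: 3.5
```

```bash
python3 go.py 550 82 22 0.287 0.15
```

```text
t 6.5833 pos [610.5  99.5  21.2] face 0.286 F [-6.9 -1.2  4.5] w 40.0 J [ 0.43  0.54 -0.38  0.04 -0.51 -1.76]
travel now-axes [ 0.2489  0.0012 -0.04  ] travel after-turn-axes [ 0.2488  0.0014 -0.0407] rot [-0.0001 -0.0005 -0.0001]
```

The rim has stopped it (force up, no further motion). Back off and rise.

Request:
servo_tool(
  motion=[
    {"travel": [0.01, 0, -0.0015], "rot": [0, 0, 0], "hand": 0.47},
    {"travel": [0.03, 0, -0.0045], "rot": [0, 0, 0], "hand": 0.47},
    {"travel": [0.07, 0, -0.0105], "rot": [0, 0, 0], "hand": 0.47},
    {"travel": [0.1, 0, -0.015], "rot": [0, 0, 0], "hand": 0.47},
    {"travel": [0.13, 0, -0.02], "rot": [0, 0, 0], "hand": 0.47},
    {"travel": [-0.02, 0, -0.13], "rot": [0, 0, 0], "hand": 0.6},
    {"travel": [-0.02, 0, -0.13], "rot": [0, 0, 0], "hand": 0.6},
    {"travel": [-0.02, 0, -0.13], "rot": [0, 0, 0], "hand": 0.6},
    {"travel": [-0.02, 0, -0.13], "rot": [0, 0, 0], "hand": 0.6},
    {"travel": [0, 0, 0], "rot": [0, 0.0119, 0], "hand": 0.6},
  ],
)

```text
clock: 7.42
position: [531.7, 76.6, 161.0]
ee_rot: [-0.144, 0.989, 0.007, 0.045]
contact_force: [0.9, 0.8, 1.0]
gripper_width: 51.2
grasp_force: 0.0
```

Request:
servo_tool(
  motion=[
    {"travel": [0, 0, 0], "rot": [0, 0.0119, 0], "hand": 0.6},
    {"travel": [0, 0, 0], "rot": [0, 0, 0], "hand": 0.6},
  ],
)

```text
clock: 7.58
position: [533.2, 77.2, 154.8]
ee_rot: [-0.143, 0.99, 0.001, 0.003]
contact_force: [0.9, -0.4, 0.4]
gripper_width: 51.3
grasp_force: 0.0
```

```bash
python3 disp.py 654 111; cp pics/scene_last.png pics/scene3.png
python3 - <<'E'
from m import *
for n in("scene","side"):
    im,d,W=cloud(n); 
    # spoon rest: dark pts height
    k=(W[...,2]>6)&(W[...,2]<30)&(abs(W[...,0]-482)<95)&(abs(W[...,1]+147)<90)&(im.max(-1)<90)
    P=W[k]; R=cv2.minAreaRect(P[:,:2].astype(np.float32)); print(n,len(P),R)
    k=(W[...,2]>80)&(W[...,2]<92)&(abs(W[...,0]-652)<48)&(abs(W[...,1]-7)<48); print("mug",circ(W[k][:,:2]))
    k=(W[...,2]>140)&(W[...,2]<160)&(abs(W[...,0]-640)<55)&(abs(W[...,1]-216)<55); print("jar",circ(W[k][:,:2]))
    print(crate([W]))
E
python3 go.py 425 -173 120 0.43 0
```

```text
side 205 [648.5 119.4] crate uv 654.1 82.9 [84.8 90.5]
scene 394 [642.2 121.4] crate uv 648.0 85.2 [83.9 89.3]
scene 462 ((481.6683044433594, -145.9405059814453), (83.25709533691406, 133.65318298339844), 25.821300506591797)
mug [652.4   8.2  37.6]
jar [642.2 217.6  27.6]
[array([ 6.979116e+02, -5.900000e-02]), array([ 7.208331e+02, -5.450000e-02])]
side 374 ((480.23211669921875, -145.93368530273438), (79.9556655883789, 136.02549743652344), 25.716018676757812)
mug [653.3   7.4  38. ]
jar [636.8 215.4  28.7]
[array([6.71811e+02, 3.60000e-02]), array([ 7.184624e+02, -4.670000e-02])]
t 7.7833 pos [529.   75.6 152.5] face 0.286 F [ 0.3 -0.9  0.2] w 51.3 J [ 0.45  0.3  -0.33  0.   -0.94 -1.73]
travel now-axes [ 0.6802 -0.8363  0.129 ] travel after-turn-axes [ 0.7927 -0.7304  0.1298] rot [-0.      0.0002 -0.0229]
```

View pics/scene3.png

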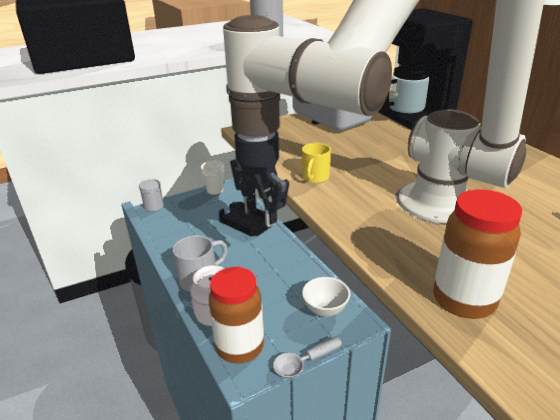

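The dispenser stands at the rim between mug and jar (208,295), with mug and jar unmoved. Rest refit: centre (481,-146), yaw 0.45. Now I go behind it.

Request:
servo_tool(
  motion=[
    {"travel": [0, 0, 0], "rot": [0, 0, -0.013], "hand": 0.6},
    {"travel": [0, 0, 0], "rot": [0, 0, -0.013], "hand": 0.6},
    {"travel": [0.1023, -0.0894, 0.0262], "rot": [0, 0, 0], "hand": 0.6},
    {"travel": [0.1023, -0.0894, 0.0262], "rot": [0, 0, 0], "hand": 0.6},
    {"travel": [0.1023, -0.0894, 0.0262], "rot": [0, 0, 0], "hand": 0.6},
    {"travel": [0.1023, -0.0894, 0.0262], "rot": [0, 0, 0], "hand": 0.6},
    {"travel": [0.1023, -0.0894, 0.0262], "rot": [0, 0, 0], "hand": 0.6},
    {"travel": [0.1023, -0.0894, 0.0262], "rot": [0, 0, 0], "hand": 0.6},
    {"travel": [0.1023, -0.0894, 0.0262], "rot": [0, 0, 0], "hand": 0.6},
    {"travel": [0.1023, -0.0894, 0.0262], "rot": [0, 0, 0], "hand": 0.6},
  ],
)

```text
clock: 8.62
position: [421.6, -175.3, 100.1]
ee_rot: [-0.223, 0.975, -0.0, 0.001]
contact_force: [1.0, 0.4, -0.1]
gripper_width: 51.3
grasp_force: 0.0
```

```bash
python3 go.py 422.5 -174.3 4 0.45 0
```

```text
t 8.6167 pos [ 421.6 -175.3  100.1] face 0.451 F [ 1.   0.4 -0.1] w 51.3 J [-0.04  0.25 -0.57 -0.   -0.74 -1.08]
travel now-axes [-0.0043  0.0025  0.3844] travel after-turn-axes [-0.005   0.0022  0.3844] rot [-0.0001  0.0003  0.0001]
```

Request:
servo_tool(
  motion=[
    {"travel": [-0.001, 0.0005, 0.1], "rot": [0, 0, 0], "hand": 0.6},
    {"travel": [-0.001, 0.0005, 0.1], "rot": [0, 0, 0], "hand": 0.6},
    {"travel": [-0.001, 0.0005, 0.08], "rot": [0, 0, 0], "hand": 0.6},
    {"travel": [0, 0, 0.05], "rot": [0, 0, 0], "hand": 0.6},
    {"travel": [0, 0, 0.03], "rot": [0, 0, 0], "hand": 0.6},
    {"travel": [0, 0, 0.014], "rot": [0, 0, 0], "hand": 0.6},
    {"travel": [0, 0, 0], "rot": [0, 0, 0], "hand": 0.6},
  ],
)

```text
clock: 9.2
position: [423.4, -173.4, 6.6]
ee_rot: [-0.223, 0.975, 0.0, 0.0]
contact_force: [0.2, 0.4, 0.6]
gripper_width: 50.9
grasp_force: 0.0
```

```bash
python3 go.py 435 -168 5 0.45 0
python3 - <<'E'
from h import *
im,d,W=cloud("scene"); save(cv2.resize(im[170:270,170:310],None,fx=4,fy=4),"pics/s4.png")
E
```

```text
t 9.2 pos [ 423.4 -173.4    6.6] face 0.45 F [0.2 0.4 0.6] w 50.9 J [-0.03  0.42 -0.66 -0.   -0.49 -1.09]
travel now-axes [-0.051  -0.0009  0.0063] travel after-turn-axes [-0.051  -0.0009  0.0063] rot [0.     0.0001 0.    ]
```

View pics/s4.png

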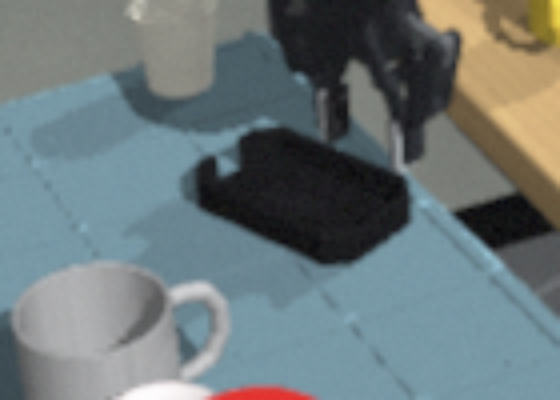

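Fingers stand just behind the rest's long side (340,100)-(405,140). I touch it, then push while turning it square.

Request:
servo_tool(
  motion=[
    {"travel": [0, 0, 0.008], "rot": [0, 0, 0], "hand": 0.6},
    {"travel": [-0.016, 0, 0], "rot": [0, 0, 0], "hand": 0.6},
    {"travel": [-0.014, 0, 0], "rot": [0, 0, 0], "hand": 0.6},
    {"travel": [-0.01, 0, 0], "rot": [0, 0, 0], "hand": 0.6},
    {"travel": [-0.01, 0, 0], "rot": [0, 0, 0], "hand": 0.6},
  ],
)

```text
clock: 9.67
position: [435.5, -167.9, 5.3]
ee_rot: [-0.223, 0.975, 0.0, 0.001]
contact_force: [-0.9, -0.8, 1.5]
gripper_width: 51.3
grasp_force: 0.7
```

Request:
servo_tool(
  motion=[
    {"travel": [-0.0185, -0.0048, 0], "rot": [0, 0, 0.0022], "hand": 0.6},
    {"travel": [-0.0186, -0.0045, 0], "rot": [0, 0, 0.0022], "hand": 0.6},
    {"travel": [-0.0187, -0.0043, 0], "rot": [0, 0, 0.0022], "hand": 0.6},
    {"travel": [-0.0188, -0.004, 0], "rot": [0, 0, 0.0022], "hand": 0.6},
    {"travel": [-0.0189, -0.0038, 0], "rot": [0, 0, 0.0022], "hand": 0.6},
    {"travel": [-0.019, -0.0035, 0], "rot": [0, 0, 0.0022], "hand": 0.6},
    {"travel": [-0.019, -0.0032, 0], "rot": [0, 0, 0.0022], "hand": 0.6},
    {"travel": [-0.0191, -0.0029, 0], "rot": [0, 0, 0.0022], "hand": 0.6},
    {"travel": [-0.0192, -0.0027, 0], "rot": [0, 0, 0.0022], "hand": 0.6},
    {"travel": [-0.0193, -0.0024, 0], "rot": [0, 0, 0.0022], "hand": 0.6},
  ],
)

```text
clock: 10.5
position: [483.1, -158.4, 5.0]
ee_rot: [-0.155, 0.988, 0.0, 0.001]
contact_force: [-1.6, -0.4, -0.3]
gripper_width: 51.7
grasp_force: 0.2
```

```bash
cat > rest.py <<'E'
from m import *
s=sensors.read_state(); p=s["position"]
R=Rn.from_quat(s["ee_rot"]).as_matrix(); f=np.arctan2(-R[1,0],-R[0,0]); c=p[:2]+51*np.array([np.cos(f),np.sin(f)])
print("pos",p.round(1),"face",f.round(3),"F",s["contact_force"].round(1),"expected C",c.round(1))
for n in("scene","side"):
    im,d,W=cloud(n); save(im,f"pics/{n}_last.png")
    fwd=(W[...,0]-p[0])*np.cos(f)+(W[...,1]-p[1])*np.sin(f)
    k=(W[...,2]>8)&(W[...,2]<28)&(abs(W[...,0]-c[0])<100)&(abs(W[...,1]-c[1])<85)&(im.max(-1)<90)&(im[...,2].astype(int)-im[...,0]<18)&(fwd>13)
    P=W[k]; r=cv2.minAreaRect(P[:,:2].astype(np.float32)); C=np.array(r[0]); a=np.deg2rad(r[2]); 
    print(n,len(P),C.round(1),"size",np.round(r[1],1),"rel yaw",round(((a-.056+np.pi/4)%(np.pi/2))-np.pi/4,3),"u,v",round(C[0]*.9984+C[1]*.056,1),round(C[1]*.9984-C[0]*.056,1))
E
python3 rest.py
```

```text
pos [ 483.1 -158.4    5. ] face 0.31 F [-1.6 -0.4 -0.3] expected C [ 531.7 -142.8]
scene 495 [ 533.4 -140.8] size [ 80.5 132.4] rel yaw 0.254 u,v 524.7 -170.4
side 213 [ 532.8 -142.4] size [ 78.2 132.9] rel yaw 0.257 u,v 524.0 -172.0
```

Request:
servo_tool(
  motion=[
    {"travel": [-0.0194, -0.0021, 0], "rot": [0, 0, 0.0022], "hand": 0.6},
    {"travel": [-0.0194, -0.0019, 0], "rot": [0, 0, 0.0022], "hand": 0.6},
    {"travel": [-0.0195, -0.0016, 0], "rot": [0, 0, 0.0022], "hand": 0.6},
    {"travel": [-0.0195, -0.0013, 0], "rot": [0, 0, 0.0022], "hand": 0.6},
    {"travel": [-0.0196, -0.0011, 0], "rot": [0, 0, 0.0022], "hand": 0.6},
    {"travel": [-0.0196, -0.0008, 0], "rot": [0, 0, 0.0022], "hand": 0.6},
    {"travel": [-0.0197, -0.0005, 0], "rot": [0, 0, 0.0022], "hand": 0.6},
    {"travel": [-0.0197, -0.0002, 0], "rot": [0, 0, 0.0022], "hand": 0.6},
    {"travel": [-0.0198, 0, 0], "rot": [0, 0, 0.0022], "hand": 0.6},
    {"travel": [-0.0198, 0.0003, 0], "rot": [0, 0, 0.0022], "hand": 0.6},
  ],
)

```text
clock: 11.43
position: [531.0, -148.5, 5.1]
ee_rot: [-0.086, 0.996, 0.0, 0.001]
contact_force: [-0.8, 0.3, -1.5]
gripper_width: 51.2
grasp_force: 0.4
```

Request:
servo_tool(
  motion=[
    {"travel": [-0.0198, 0.0006, 0], "rot": [0, 0, 0.0022], "hand": 0.6},
    {"travel": [-0.0199, 0.0009, 0], "rot": [0, 0, 0.0022], "hand": 0.6},
    {"travel": [-0.0199, 0.0012, 0], "rot": [0, 0, 0.0022], "hand": 0.6},
    {"travel": [-0.02, 0.0015, 0], "rot": [0, 0, 0.0022], "hand": 0.6},
    {"travel": [-0.02, 0.0018, 0], "rot": [0, 0, 0.0022], "hand": 0.6},
    {"travel": [-0.02, 0.002, 0], "rot": [0, 0, 0.0022], "hand": 0.6},
    {"travel": [-0.02, 0.0023, 0], "rot": [0, 0, 0.0022], "hand": 0.6},
  ],
)

```text
clock: 12.02
position: [565.3, -141.4, 5.1]
ee_rot: [-0.038, 0.999, 0.0, 0.001]
contact_force: [0.2, 0.6, -0.9]
gripper_width: 51.2
grasp_force: 0.2
```

```bash
python3 rest.py
```

```text
pos [ 565.3 -141.4    5.1] face 0.075 F [ 0.2  0.6 -0.9] expected C [ 616.1 -137.5]
scene 250 [ 616.9 -139.4] size [ 77.2 127.2] rel yaw 0.018 u,v 608.1 -173.7
side 194 [ 617.1 -129.2] size [ 79.5 120.6] rel yaw 0.004 u,v 608.8 -163.6
```

Request:
servo_tool(
  motion=[
    {"travel": [-0.02, 0.001, 0], "rot": [0, 0, 0.001], "hand": 0.6},
    {"travel": [-0.02, 0.001, 0], "rot": [0, 0, 0.001], "hand": 0.6},
    {"travel": [-0.02, 0.001, 0], "rot": [0, 0, 0.001], "hand": 0.6},
    {"travel": [-0.02, 0, 0], "rot": [0, 0, 0], "hand": 0.6},
    {"travel": [-0.02, 0, 0], "rot": [0, 0, 0], "hand": 0.6},
    {"travel": [-0.02, 0, 0], "rot": [0, 0, 0], "hand": 0.6},
    {"travel": [-0.02, 0, 0], "rot": [0, 0, 0], "hand": 0.6},
    {"travel": [-0.012, 0, 0], "rot": [0, 0, 0], "hand": 0.6},
    {"travel": [-0.008, 0, 0], "rot": [0, 0, 0], "hand": 0.6},
  ],
)

```text
clock: 12.87
position: [605.0, -138.3, 5.2]
ee_rot: [-0.029, 1.0, 0.0, 0.0]
contact_force: [-1.2, -0.5, 1.8]
gripper_width: 51.2
grasp_force: 0.7
```

Request:
servo_tool(
  motion=[
    {"travel": [-0.006, 0, 0], "rot": [0, 0, 0], "hand": 0.6},
    {"travel": [-0.006, 0, 0], "rot": [0, 0, 0], "hand": 0.6},
  ],
)

```text
clock: 13.03
position: [607.5, -138.1, 5.2]
ee_rot: [-0.029, 1.0, 0.0, 0.0]
contact_force: [-1.4, -0.7, -0.6]
gripper_width: 51.0
grasp_force: 0.6
```

Request:
servo_tool(
  motion=[
    {"travel": [-0.006, 0, 0], "rot": [0, 0, 0], "hand": 0.6},
    {"travel": [-0.006, 0, 0], "rot": [0, 0, 0], "hand": 0.6},
  ],
)

```text
clock: 13.2
position: [610.7, -137.9, 5.2]
ee_rot: [-0.029, 1.0, 0.0, 0.001]
contact_force: [-1.0, 0.2, 0.6]
gripper_width: 51.1
grasp_force: 0.4
```

Request:
servo_tool(
  motion=[
    {"travel": [-0.006, 0, 0], "rot": [0, 0, 0], "hand": 0.6},
  ],
)

```text
clock: 13.28
position: [612.2, -137.8, 5.2]
ee_rot: [-0.029, 1.0, 0.0, 0.001]
contact_force: [0.2, -1.2, 0.1]
gripper_width: 51.3
grasp_force: 0.4
```

```bash
python3 rest.py
```

```text
pos [ 612.2 -137.8    5.2] face 0.058 F [ 0.2 -1.2  0.1] expected C [ 663.1 -134.8]
scene 290 [ 664.3 -134.3] size [ 78.6 133.8] rel yaw -0.036 u,v 655.7 -171.2
side 122 [ 664.6 -134.5] size [ 78.1 130.1] rel yaw 0.008 u,v 656.0 -171.5
```

Nearly there (u 656 of about 657–659); small steps to contact.

Request:
servo_tool(
  motion=[
    {"travel": [-0.004, 0, 0], "rot": [0, 0, 0], "hand": 0.6},
  ],
)

```text
clock: 13.47
position: [613.0, -137.7, 5.2]
ee_rot: [-0.029, 1.0, 0.0, 0.0]
contact_force: [-2.1, 0.0, 1.3]
gripper_width: 51.4
grasp_force: 0.8
```

Request:
servo_tool(
  motion=[
    {"travel": [-0.004, 0, 0], "rot": [0, 0, 0], "hand": 0.6},
  ],
)

```text
clock: 13.55
position: [613.9, -137.7, 5.2]
ee_rot: [-0.029, 1.0, 0.0, 0.0]
contact_force: [-0.7, 0.1, 1.1]
gripper_width: 51.1
grasp_force: 0.6
```

Request:
servo_tool(
  motion=[
    {"travel": [-0.004, 0, 0], "rot": [0, 0, 0], "hand": 0.6},
  ],
)

```text
clock: 13.63
position: [614.6, -137.6, 5.2]
ee_rot: [-0.029, 1.0, 0.0, -0.0]
contact_force: [-3.7, 0.0, 2.6]
gripper_width: 51.1
grasp_force: 1.8
```

Request:
servo_tool(
  motion=[
    {"travel": [-0.004, 0, 0], "rot": [0, 0, 0], "hand": 0.6},
  ],
)

```text
clock: 13.72
position: [614.6, -137.6, 5.1]
ee_rot: [-0.029, 1.0, 0.0, -0.001]
contact_force: [-5.6, 0.0, 5.2]
gripper_width: 51.4
grasp_force: 3.0
```

Request:
servo_tool(
  motion=[
    {"travel": [-0.004, 0, 0], "rot": [0, 0, 0], "hand": 0.6},
    {"travel": [0, 0, 0], "rot": [0, 0, 0], "hand": 0.6},
  ],
)

```text
clock: 13.88
position: [614.6, -137.6, 5.0]
ee_rot: [-0.029, 1.0, 0.0, -0.002]
contact_force: [-6.7, -0.6, 4.7]
gripper_width: 51.6
grasp_force: 3.3
```

Request:
servo_tool(
  motion=[
    {"travel": [0.012, 0, 0], "rot": [0, 0, 0], "hand": 0.6},
    {"travel": [0.04, 0, 0], "rot": [0, 0, 0], "hand": 0.6},
    {"travel": [0.08, 0, 0], "rot": [0, 0, 0], "hand": 0.6},
    {"travel": [0.1, 0, -0.03], "rot": [0, 0, 0], "hand": 0.6},
    {"travel": [0.05, 0, -0.12], "rot": [0, 0, 0], "hand": 0.6},
    {"travel": [0.05, 0, -0.15], "rot": [0, 0, 0], "hand": 0.6},
    {"travel": [0.05, 0, -0.15], "rot": [0, 0, 0], "hand": 0.6},
    {"travel": [0.05, 0, -0.15], "rot": [0, 0, 0], "hand": 0.6},
    {"travel": [0.05, 0, -0.15], "rot": [0, 0, 0], "hand": 0.6},
    {"travel": [0, 0, 0], "rot": [0, 0, 0], "hand": 0.6},
  ],
)

```text
clock: 14.72
position: [500.2, -145.3, 201.4]
ee_rot: [-0.03, 1.0, -0.001, 0.01]
contact_force: [0.2, 0.2, 0.6]
gripper_width: 51.0
grasp_force: 0.0
```

Run:
```python
from m import *
V=[]
for n in("side","scene"):
    im,d,W=cloud(n); V.append(im)
    k=(W[...,2]>8)&(W[...,2]<28)&(W[...,0]>560)&(W[...,0]<720)&(abs(W[...,1]+135)<80)&(im.max(-1)<90)&(im[...,2].astype(int)-im[...,0]<18)
    P=W[k]; r=cv2.minAreaRect(P[:,:2].astype(np.float32)); C=np.array(r[0]); a=np.deg2rad(r[2])
    print(n,len(P),"rest",C.round(1),np.round(r[1],1),"rel yaw",round(((a-.056+np.pi/4)%(np.pi/2))-np.pi/4,3),"uv",round(C[0]*.9984+C[1]*.056,1),round(C[1]*.9984-C[0]*.056,1))
    k=(W[...,2]>82)&(W[...,2]<93)&(abs(W[...,0]-655)<45)&(abs(W[...,1]-112)<50)&(im.min(-1)>110)
    Q=W[k]; print("disp top extents",np.percentile(Q,[2,50,98],axis=0).round(1).tolist(),len(Q))
    for nm,b in(("mug",(652,7,80,92)),("jar",(640,216,140,160)),("bowl",(461,208,38,50)),("tin",(667,-331,60,75)),("cups",(495,-331,65,82))):
        k=(W[...,2]>b[2])&(W[...,2]<b[3])&(np.hypot(W[...,0]-b[0],W[...,1]-b[1])<52); print(nm,circ(W[k][:,:2]))
save(np.vstack([cv2.resize(V[0][140:270,130:380],None,fx=2.3,fy=2.3),cv2.resize(V[1][160:290,110:360],None,fx=2.3,fy=2.3)]),"pics/fin.png")
```

```text
side 246 rest [ 664.4 -133.5] [ 81.2 131.7] rel yaw -0.012 uv 655.9 -170.5
disp top extents [[622.9, 84.0, 82.1], [656.1, 106.1, 85.2], [680.7, 137.3, 90.8]] 212
mug [652.7   6.7  38.4]
jar [636.4 215.1  28.6]
bowl [461.1 207.9  42.2]
tin [ 665.4 -327.2   20.4]
cups [ 495.9 -332.8   28.4]
scene 299 rest [ 665.4 -133.8] [ 79.3 136.5] rel yaw -0.017 uv 656.9 -170.9
disp top extents [[627.9, 83.7, 82.1], [662.3, 101.5, 84.4], [680.0, 139.0, 89.8]] 337
mug [652.3   7.8  38. ]
jar [642.3 217.5  27.6]
bowl [462.1 208.1  41.8]
tin [ 666.2 -324.8   20.4]
cups [ 496.1 -330.9   27.8]
```

View pics/fin.png

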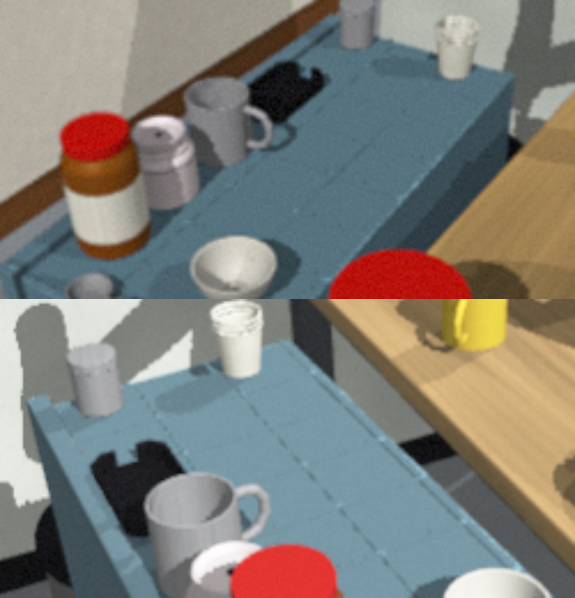

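Both are against the rim: the dispenser is upright and centred in the gap (160,160 in the upper view), and the spoon rest is flush (285,90). Everything else is where it was, and the tool is clear. Handing in.

```bash
python3 -c "
from bench import job_done; print(job_done())"
```

```text
the job is handed in; nothing more can be done
None
```

I pushed the dispenser to the rim between the jar and the mug, then pushed the spoon rest straight back flush along the rim to their right. The last camera check showed everything else where it was, and I handed the job in at about 15 s of the 61 s allowed; no verdict came back.

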